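# Close the beam shutter, then hold the optical flap at its balance point

### The arm

A 6-joint arm with a two-finger parallel gripper is mounted at the origin on a cart in front of the work surface, level with it; the furniture and walls round the work are solid. World frame = base frame: x ahead of the robot, y to its left, z up, the work surface at z = 0. Lengths are in m, angles in rad, forces in N, time in s.
With the tool pointing down it reaches from about 0.375 to 0.9 m from the base axis. Payload 3.1 kg.
Tool frame: the origin (TCP) lies at the very end of the fingers, on their centre line; the grasp point (between the pads) lies 19 mm behind it (manip.tcp_to_grasp is the distance from the TCP to the grasp point, in m); z points along the fingers, y is the line along which they close (so a half turn about z gives the same grasp; the last joint's range is limited). The gripper opens to 85 mm and grips with 20 to 120 N. Pads are 22 mm wide; open, the fingers measure 114 mm over their backs; the gripper's body (76 mm by 85 mm) begins 54 mm behind the grasp point. The pads swing forward as they close: fully open they stand 13 mm farther back than shut.
Start: joints at [-1.296, 0.527, 1.433, -0, 1.181, -0.178], TCP at [0.273, -0.562, 0.231] pointing down, gripper open.
Joint ranges: [-3.08, 3.08], [-0.75, 2.2], [0.22, 2.44], [-1.43, 4.57], [0, 2.65], [-2.85, 2.85]. Speed limits (rad/s): [2.79, 2.79, 3.14, 3.14, 3.14, 3.14].

### API

Orientations are given as a unit quaternion [x, y, z, w].
In Python, from station import manip gives the robot as it stands. The module is installed in compiled form; this text tells all that it offers.
- The arm moves only by the tool step_arm, never from a script. Its argument "commands" is one flat list of numbers, 6 for each row, row after row: the shift along the tool's x, y, z in m, then the turn, a rotation vector about the tool's x, y, z in degrees. A call has exactly 10 rows; each row is the pose to reach, as a shift and turn from the pose commanded when the call began, along the tool's axes at that moment; what a row does not reach only later rows make up. A row lasts 1/10 s, in which the tool goes at most 50 mm and 8.59 degrees, less where a joint would pass 70% of its speed; a pose out of reach is approached as far as the arm can. A call with a gripper value outside its range is refused whole. "jaw" is the opening in per cent of the stroke, from 0 (shut) to 100 (fully open), set as the call begins (left out, the last holds). The fingers move at their own pace and stop on an object; "grip_force" is the grip in N (left out, the last holds). Time passes only in rows, so rows that repeat a pose let the fingers close, or fill a call up. It gives the time, the measured TCP pose, the force, the opening and the grip force at its end, in the units of the state.
- manip.sense(): the state, without advancing time (a new reading comes with each control period).
- manip.snapshot(name): name is "scene" or "top" or "wrist"; returns a dict with "pixels" (384x512x3 uint8, blue, green, red), "fx", "fy", "cx", "cy" (pixels), "R" (3x3) and "t" (3): a world point X has camera coordinates R X + t; the wrist camera has in their place "mount" (4x4, takes a point from camera to tool coordinates, whose origin is the TCP and whose axes are the flange's). Camera axes: x right, y down, z forward; pixel columns grow to the right and rows downward; lengths in m; the calibration is good to about 2 mm. The wrist camera is an equidistant fisheye: a pixel r from the principal point sees the ray r / f radians off the axis. A picture is of the moment at which its call begins: read the wrist's pose just before it. There is no depth.
- manip.sign_off(): hands the job in; it is judged then, once.
The state is a dict: "t": time; "q": joint angles; "qd": joint speeds; "tau": joint torques, N m; "tcp_pos": TCP position; "tool_rot": TCP orientation; "force": force on the tool from outside, world axes, zero at the start; "ft_torque": the same for the moment, N m; "finger_gap": opening from 0.0 (shut) to 1.0 (fully open); "gripper_force": force on a finger pad.
Only numpy, scipy, OpenCV 4.12 (cv2) and the standard library are available. Lean on these libraries where they do the work, as an engineer would, in place of code of your own. Each camera call takes 0.05 s, during which the arm holds its last target. There are 200 camera calls.

### The job

On the grey shutter box, pull the round knob on its side all the way out until it clicks, then push it fully home again so that the beam is safely off. After that, take the steel pin at the side of the aluminium flap, swing the flap up from shut to its balance point, where it stands upright and would fall neither way, and finish with the pin still gripped between the fingers, holding the flap still there while a colleague sets the hinge screws. Do not let the flap go over backwards, and leave the other things on the worktop where they are.

Things in the scene. Friction and masses are not known exactly. Their poses are not given: they have to be found in the camera images.
- shutter_box: grey box 100 x 120 x 62 mm (x, y, z) fixed to the worktop, yaw within 0.35 rad; origin at the centre of its underside. x points to its hinge side (away from the robot at yaw 0), y to the side where the flap's pin sticks out; the knob is on the -y side. Round port on the -x face; hinge ears at x = +36 mm, y = +-57 mm, 77 mm high.
- knob (a joint): knob travel along the box's -y axis, m: 0 = fully home, 0.035 = fully out, hard stops at both ends. Starts home. A detent drives it to the nearer end (about 5 N at the ends, falling to nothing at mid-travel; friction about 1.2 N), so moving it takes up to 7 N.
- knob_grip (a point): centre of the grey plastic knob, 26 mm in diameter, 24 mm long along the box's y, on a 10 mm steel stem; axis 38 mm above the worktop. When home it lies at the box's x = 0, y = -108 mm (48 mm out from the box's side). Clear all round: can be pinched from straight above, the fingers closing along the box's x.
- flap (a joint): flap angle, rad: 0 = shut, level on the box; 1.571 = upright = balance point (centre of mass exactly above the hinge); 2.6 = fallen fully open at the back (stop). The hinge is almost frictionless: let go, the flap falls shut below 1.571 and open above. Starts shut.
- flap_pin (a point): grip point on the axis of a steel pin 12 mm in diameter, parallel to the hinge and 83 mm from it, sticking out of the flap's side from the box's y = +49 to +116 mm; the point is at y = +92. Shut: x = -47, z = 71 mm; upright: x = +36, z = 154 mm. Can be pinched from above, fingers closing along the box's x; the pin may turn in the fingers, so the tool can point down throughout.
- flap_hinge (a point): point on the flap's hinge axis level with flap_pin: x = +36, y = +92, z = 71 mm in the box's frame; the axis runs along the box's y. The flap, an aluminium plate 82 x 98 x 6 mm (about 0.22 kg with its pin, varies), reaches 91 mm from the axis and swings up from the -x side, over the top, to the +x side.
- vial: bystander: small capped vial, 27 mm in diameter, 58 mm high, standing; origin at the centre of its underside
- can: bystander: black lidded can, 39 mm in diameter, 66 mm high, standing; origin at the centre of its underside
- mailer: bystander: flat white slide case 35 x 84 x 13 mm lying in front of the box; origin at the centre of its underside
- dish: bystander: clear round dish 62 mm in diameter, 16 mm high; origin at the centre of its underside

How it is judged:
On the way, in this order (a step that is already met when the one before it is completed fails the run):
1. the knob is pulled fully out (over 31 of its 35 mm) with the flap still shut (value of joint knob above 0.031 m and value of joint flap below 0.15 rad), for 0.1 s.
2. the knob is pushed fully home (within 3 mm) with the flap still shut (value of joint knob below 0.003 m and value of joint flap below 0.15 rad), for 0.2 s.
At the end, for the whole second after the job is handed in: The knob is home (within 3 mm); the flap stands at its balance point, upright within 0.09 rad (5 degrees), still (under 0.05 rad/s), and is gripped by the fingers with more than 2 N (value of joint knob below 0.003 m and value of joint flap between 1.481 and 1.661 rad and velocity of joint flap between -0.05 and 0.05 rad/s and contact force between the fingers and flap above 2 N); the arm keeps its last pose, push and grip.
It fails at once if the flap goes over backwards (more than 0.35 rad past upright) (value of joint flap above 1.92 rad).
It fails at once if a bystander is moved by more than 25 mm (distance of any of vial, can, mailer, dish from where it was at the start of the episode above 0.025 m).
It also fails if it takes over 48 s, if anything falls off the work surface, if the arm or the gripper's body presses on something with over 40 N, if the wrist force passes 120 N, or if a joint passes its speed limit or range.

## Working session

There is one attempt and no reset: what is moved stays moved. The work goes in short steps, Python scripts to look and compute and a tool call to move; the robot and the scene stay as the last step left them, time stands still between calls to the robot, and variables do not carry over. Pictures are saved under pics/ and viewed, at most 10 in all, crops included, and the job is handed in when it is done.

Besides the shell and the picture viewer there is one more tool, called after ">>>" in YAML: its name, and indented under it one key for each argument. step_arm: Moves the arm, as the interface text tells. Its arguments: {"type":"object","properties":{"commands":{"type":"array","items":{"type":"number"}},"jaw":{"type":"number"},"grip_force":{"type":"number"}},"required":["commands"]}

```bash
mkdir -p pics; cat > h.py <<'E'
import numpy as np, cv2
from station import manip
from scipy.spatial.transform import Rotation as Ro
def snap(n,f):
    s=manip.snapshot(n); cv2.imwrite('pics/'+f,s['pixels']); return s
def ray(s,u,v):
    R=np.array(s['R']);t=np.array(s['t']);d=R.T@np.array([(u-s['cx'])/s['fx'],(v-s['cy'])/s['fy'],1]);return -R.T@t,d/np.linalg.norm(d)
def plane(s,u,v,z):
    o,d=ray(s,u,v);return o+d*(z-o[2])/d[2]
def proj(s,X):
    c=np.array(s['R'])@X+np.array(s['t']);return c[0]/c[2]*s['fx']+s['cx'],c[1]/c[2]*s['fy']+s['cy']
def meet(a,b):
    (o,d),(p,e)=a,b;k=np.linalg.lstsq(np.c_[d,-e],p-o,rcond=None)[0];x=o+d*k[0];y=p+e*k[1];return (x+y)/2,np.linalg.norm(x-y)
E
python3 - <<'E'
from h import *
a=snap('scene','s0.png');b=snap('top','t0.png')
for s in(a,b):print(-np.array(s['R']).T@s['t'],s['fx'])
cv2.imwrite('pics/both.png',cv2.resize(np.vstack([a['pixels'],b['pixels']]),None,fx=.78,fy=.78))
print(manip.sense(),manip.tcp_to_grasp)
E
```

```text
[-0.07702163  0.52738073  0.64734184] 384.3773702174132
[ 0.38470045 -0.01656578  1.25545723] 429.94516701421844
{'t': 0.1, 'q': array([-1.29649414e+00,  5.28348322e-01,  1.43378774e+00, -7.61757070e-06,
        1.18141058e+00, -1.78486398e-01]), 'qd': array([-0.00151607, -0.0027125 , -0.00273749, -0.00012186, -0.00170249,
        0.00128762]), 'tau': array([-4.63773267e-05, -4.43304527e+01, -1.78586054e+01, -1.81982427e-04,
        3.87387903e-03, -6.91992128e-06]), 'tcp_pos': array([ 0.27327442, -0.56136537,  0.23044245]), 'tool_rot': array([ 9.74481294e-01,  2.24466597e-01, -5.03058755e-05, -9.75701026e-04]), 'force': array([-0.25582559, -0.08744162, -0.25794795]), 'ft_torque': array([-0.03823368,  0.00184468,  0.03731439]), 'gripper_force': 0.0, 'finger_gap': 1.0014846707409617} 0.0187
```

View pics/s0.png

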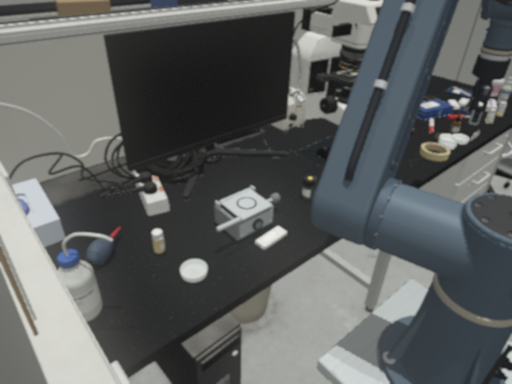

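View pics/t0.png

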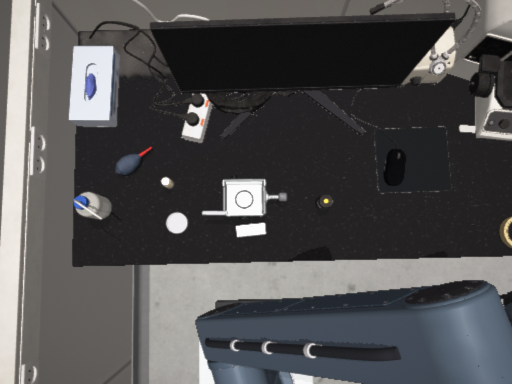

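The scene view shows the box at about (245,212), its pin at (228,227) and its knob at (275,198). In the top view the box is at (245,198), the knob at (283,197) and the pin tip at (204,213). I'll enlarge both views to measure.

```bash
python3 - <<'E'
import cv2,numpy as np
a=cv2.imread('pics/t0.png')[165:245,150:350];b=cv2.imread('pics/s0.png')[165:265,140:330]
A=cv2.resize(a,None,fx=3.5,fy=3.5,interpolation=2);B=cv2.resize(b,(700,300),interpolation=2)
B=cv2.resize(b[10:85],(700,276),interpolation=2)
cv2.imwrite('pics/c.png',np.vstack([A,B]))
E
```

```text
(no output)
```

View pics/c.png

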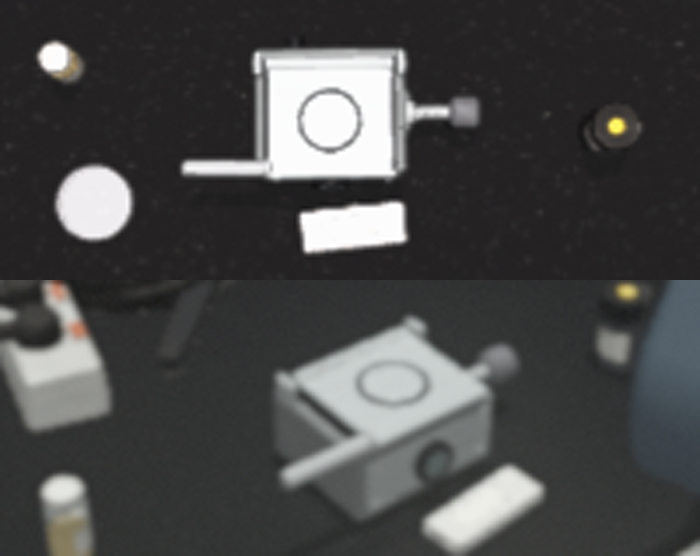

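Top-view crop: the knob centre is at (465,111), the pin runs from (183,169) to (268,168), and the flap ring is at (330,120). Scene crop: the knob is at (500,363), the pin tip at (286,480) and the ring at (393,383). I'll triangulate these.

```bash
cat >> h.py <<'E'
def boxframe(k,p): # from knob(0,-.108) and pin tip (-.047,.116)
    v=p-k; yaw=np.arctan2(v[1],v[0])-np.arctan2(.224,-.047); c,s=np.cos(yaw),np.sin(yaw)
    return yaw,k-np.array([[c,-s],[s,c]])@[0,-.108]
E
python3 - <<'E'
from h import *
a=manip.snapshot('scene');b=manip.snapshot('top')
T=lambda u,v:ray(b,150+u/3.5-.4,165+v/3.5-.4)
S=lambda u,v:ray(a,140+u/3.684-.4,175+(v-280)/3.684-.4)
P={}
for n,t,s in[('knob',(465,111),(500,363)),('tip',(183,169),(286,480)),('ring',(330,120),(393,383))]:
    P[n],e=meet(T(*t),S(*s));print(n,P[n],e)
yaw,o=boxframe(P['knob'][:2],P['tip'][:2]);print('yaw',yaw,o, np.linalg.norm((P['knob']-P['tip'])[:2]))
for n,u,v,z in[('can',613,126,.066),('vial',54,57,.058),('dish',94,203,.016),('mailer',353,227,.013)]:print(n,plane(b,150+u/3.5,165+v/3.5,z))
q=plane(b,150+268/3.5,165+168/3.5,.071)-plane(b,150+183/3.5,165+169/3.5,.071);print('pin yaw',np.arctan2(q[0],-q[1]))
E
```

```text
knob [ 0.53323755 -0.08930358  0.04150683] 0.0035823205390067715
tip [0.48937958 0.1366318  0.07446627] 0.002150861288057966
ring [0.52526068 0.02005266 0.07654102] 0.0015458846783054602
yaw -0.015088372763222502 [0.53486703 0.01868413] 0.230152806855658
can [ 0.51540812 -0.20459718  0.066     ]
vial [0.58381609 0.24209473 0.058     ]
dish [0.4678075  0.21781191 0.016     ]
mailer [0.44296852 0.00441243 0.013     ]
pin yaw -0.013164243958735136
```

```bash
cat >> h.py <<'E'
def go(p,yaw_deg): # tool-y heading = yaw_deg, pointing down
    s=manip.sense();R=Ro.from_quat(s['tool_rot']);y=np.radians(yaw_deg)
    W=Ro.from_matrix(np.c_[[-np.sin(y),np.cos(y),0],[np.cos(y),np.sin(y),0],[0,0,-1]])
    print('t',s['t'],'tcp',s['tcp_pos'].round(4),'F',s['force'].round(1),'grip',s['gripper_force'],s['finger_gap'])
    print('shift',R.inv().apply(np.array(p)-s['tcp_pos']).round(4),'turn',(R.inv()*W).as_rotvec(degrees=True).round(2),'q',s['q'].round(2))
E
python3 -c "
from h import *
go([.533,-.089,.19],-.8)"
```

```text
t 0.2 tcp [ 0.2733 -0.5616  0.2307] F [0.7 0.  0. ] grip 0.0 1.000052191559623
shift [ 0.4402 -0.3113  0.0412] turn [-6.000e-02 -6.000e-02 -6.326e+01] q [-1.3   0.53  1.43  0.    1.18 -0.18]
```

>>> step_arm:
  commands: [0.02,-0.014,0.002,0,0,-3,0.06,-0.042,0.006,0,0,-10,0.1,-0.07,0.01,0,0,-17,0.14,-0.098,0.014,0,0,-24,0.18,-0.126,0.018,0,0,-31,0.22,-0.154,0.022,0,0,-38,0.26,-0.182,0.026,0,0,-45,0.3,-0.21,0.03,0,0,-52,0.34,-0.238,0.034,0,0,-58,0.37,-0.262,0.037,0,0,-63.2]
  jaw: 100

```text
t: 1.2
tcp_pos: [0.4925, -0.1621, 0.1941]
tool_rot: [0.711, 0.704, 0.0, -0.0]
force: [0.2, -0.9, -0.4]
finger_gap: 1.005
gripper_force: 0.0
```

```bash
python3 -c "
from h import *
go([.533,-.089,.19],-.8)"
```

```text
t 1.2 tcp [ 0.4925 -0.1621  0.1941] F [ 0.2 -0.9 -0.4] grip 0.0 1.0048270284699259
shift [0.0734 0.0398 0.0041] turn [ 0.01 -0.02  0.24] q [-0.53  0.44  1.74  0.    0.97 -0.52]
```

```bash
cat >> h.py <<'E'
def wsnap(f):
    import pickle
    st=manip.sense(); s=snap('wrist',f); s['pos']=st['tcp_pos'];s['rot']=st['tool_rot']; pickle.dump(dict(s),open('pics/'+f+'.pkl','wb'));return s
def wload(f):
    import pickle; return pickle.load(open('pics/'+f+'.pkl','rb'))
def wray(s,u,v):
    dx,dy=(u-s['cx']),(v-s['cy']);r=np.hypot(dx,dy);th=r/s['fx']
    d=np.array([np.sin(th)*dx/r,np.sin(th)*dy/r,np.cos(th)]);M=np.array(s['mount']);R=Ro.from_quat(s['rot'])
    return s['pos']+R.apply(M[:3,3]),R.apply(M[:3,:3]@d)
E
python3 -c "
from h import *
s=wsnap('w0.png');print(s['mount'],s['fx'],s['fy'])"
```

```text
[[-1.70473204e-04 -9.45333773e-01 -3.26104322e-01  8.31598528e-02]
 [ 9.99999716e-01  7.82183976e-05 -7.49501408e-04  1.10561293e-03]
 [ 7.34036352e-04 -3.26104357e-01  9.45333491e-01 -1.42920796e-01]
 [ 0.00000000e+00  0.00000000e+00  0.00000000e+00  1.00000000e+00]] 297.3186396354542 297.3186396354542
```

>>> step_arm:
  commands: [0.01,0.006,0,0,0,0,0.025,0.014,0.002,0,0,0.2,0.045,0.024,0.003,0,0,0.2,0.06,0.034,0.004,0,0,0.2,0.073,0.04,0.004,0,0,0.2,0.073,0.04,0.004,0,0,0.2,0.073,0.04,0.004,0,0,0.2,0.073,0.04,0.004,0,0,0.2,0.073,0.04,0.004,0,0,0.2,0.073,0.04,0.004,0,0,0.2]

```text
t: 2.25
tcp_pos: [0.5324, -0.0927, 0.1904]
tool_rot: [0.714, 0.7, -0.0, 0.0]
force: [-0.0, -0.5, 0.4]
finger_gap: 1.0
gripper_force: 0.0
```

```bash
python3 -c "
from h import *
s=wsnap('w1.png');a=cv2.imread('pics/w0.png')
cv2.imwrite('pics/w01.png',cv2.resize(np.hstack([a,s['pixels']]),(800,300)))
go([.533,-.089,.019],-.8)"
```

```text
t 2.3 tcp [ 0.5324 -0.0926  0.1904] F [0.2 0.1 0.5] grip 0.0 1.002349964493516
shift [0.0036 0.0005 0.1714] turn [-0.   0.  -0.3] q [-0.38  0.47  1.69 -0.    0.98 -0.36]
```

View pics/w01.png

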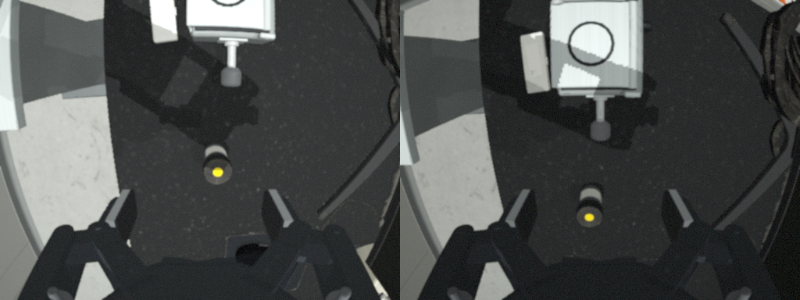

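In the wrist views (400x300 half-images) the knob is at (231,77) in w0 and (200,130) in w1. The pin is out of view.

```bash
python3 -c "
from h import *
a=wload('w0.png');b=wload('w1.png')
A=wray(a,231*1.28,77*1.28);B=wray(b,200*1.28,130*1.28)
print(meet(A,B))
for o,d in(A,B):print(o+d*(.038-o[2])/d[2])
g=b['pixels'][130:200,220:300]
cv2.imwrite('pics/k.png',cv2.resize(np.hstack([g,b['pixels'][130:200,220:300]*2]),None,fx=4,fy=4))
"
```

```text
(array([ 0.53485   , -0.08995355,  0.03872724]), np.float64(0.0002574166361405705))
[ 0.53506147 -0.09004544  0.038     ]
[ 0.53473886 -0.09008281  0.038     ]
```

>>> step_arm:
  commands: [0.0026,0.0025,0.02,0,0,0,0.0026,0.0025,0.045,0,0,-0.3,0.0026,0.0025,0.07,0,0,-0.3,0.0026,0.0025,0.095,0,0,-0.3,0.0026,0.0025,0.12,0,0,-0.3,0.0026,0.0025,0.14,0,0,-0.3,0.0026,0.0025,0.155,0,0,-0.3,0.0026,0.0025,0.165,0,0,-0.3,0.0026,0.0025,0.171,0,0,-0.3,0.0026,0.0025,0.171,0,0,-0.3]

```text
t: 3.3
tcp_pos: [0.535, -0.0896, 0.0189]
tool_rot: [0.712, 0.702, -0.0, -0.0]
force: [-0.0, 0.3, 0.6]
finger_gap: 1.003
gripper_force: 0.0
```

>>> step_arm:
  commands: [0,0,0,0,0,0,0,0,0,0,0,0,0,0,0,0,0,0,0,0,0,0,0,0,0,0,0,0,0,0,0,0,0,0,0,0,0,0,0,0,0,0,0,0,0,0,0,0,0,0,0,0,0,0,0,0,0,0,0,0]
  jaw: 0
  grip_force: 50

```text
t: 4.3
tcp_pos: [0.5339, -0.0895, 0.02]
tool_rot: [0.711, 0.703, -0.001, -0.001]
force: [-2.6, -1.0, 5.8]
finger_gap: 0.284
gripper_force: 48.8
```

```bash
python3 -c "
from h import *
s=wsnap('w2.png')
go([.535,-.125,.019],-.8)"
```

```text
t 4.35 tcp [ 0.5339 -0.0895  0.02  ] F [-3.4 -0.8  5.1] grip 48.79719718359411 0.28017622336136944
shift [-0.0355  0.0015  0.001 ] turn [-0.13 -0.01  0.09] q [-0.37  0.75  1.78 -0.    0.61 -0.36]
```

View pics/w2.png

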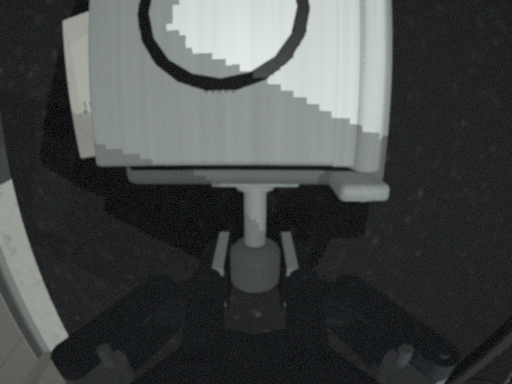

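The knob at (256,262) sits between the pads, and the 24 mm gap matches its size. Pulling now.

>>> step_arm:
  commands: [-0.004,0,0,0,0,0,-0.01,0,0,0,0,0,-0.016,0,0,0,0,0,-0.022,0,0,0,0,0,-0.028,0,0,0,0,0,-0.033,0,0,0,0,0,-0.036,0,0,0,0,0,-0.037,0,0,0,0,0,-0.037,0,0,0,0,0,-0.037,0,0,0,0,0]

```text
t: 5.35
tcp_pos: [0.5334, -0.1246, 0.02]
tool_rot: [0.712, 0.702, 0.0, -0.002]
force: [-1.3, 6.0, 6.0]
finger_gap: 0.281
gripper_force: 49.0
```

```bash
python3 -c "
from h import *
s=wsnap('w3.png')
go([.535,-.090,.019],-.8)"
```

```text
t 5.4 tcp [ 0.5334 -0.1246  0.02  ] F [-1.4  5.5  5.9] grip 48.96357170306146 0.28298342075003124
shift [0.0346 0.0012 0.0011] turn [-0.15 -0.15  0.03] q [-0.43  0.76  1.77  0.    0.62 -0.42]
```

View pics/w3.png

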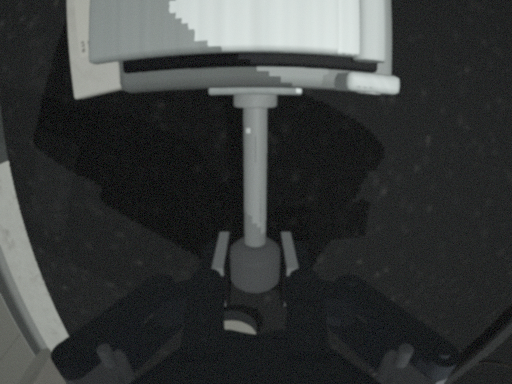

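The knob is still at (255,262) in the pads with no slip. TCP travel was 35.1 mm and the force resists outward motion, so the knob is at its outer stop. Pushing it home, with 2 mm of overtravel.

>>> step_arm:
  commands: [0.004,0,0,0,0,0,0.01,0,0,0,0,0,0.016,0,0,0,0,0,0.022,0,0,0,0,0,0.028,0,0,0,0,0,0.034,0,0,0,0,0,0.038,0,0,0,0,0,0.0395,0,0,0,0,0,0.0395,0,0,0,0,0,0.0395,0,0,0,0,0]

```text
t: 6.4
tcp_pos: [0.534, -0.0894, 0.02]
tool_rot: [0.711, 0.703, -0.002, 0.0]
force: [-5.8, -10.9, 4.7]
finger_gap: 0.28
gripper_force: 49.0
```

>>> step_arm:
  commands: [0,0,0,0,0,0,0,0,0,0,0,0,-0.002,0,0,0,0,0,-0.002,0,0,0,0,0,-0.002,0,0,0,0,0,-0.002,0,0,0,0,0,-0.002,0,0,0,0,0,-0.002,0,0,0,0,0,-0.002,0,0,0,0,0,-0.002,0,0,0,0,0]

```text
t: 7.4
tcp_pos: [0.5339, -0.0895, 0.02]
tool_rot: [0.711, 0.703, -0.001, -0.001]
force: [-4.2, -2.2, 5.2]
finger_gap: 0.282
gripper_force: 49.1
```

>>> step_arm:
  commands: [0,0,0,0,0,0,0,0,0,0,0,0,0,0,0,0,0,0,0,0,0,0,0,0,0,0,0,0,0,0,0,0,0,0,0,0,0,0,0,0,0,0,0,0,0,0,0,0,0,0,0,0,0,0,0,0,0,0,0,0]
  jaw: 100

```text
t: 8.4
tcp_pos: [0.5352, -0.0891, 0.0193]
tool_rot: [0.712, 0.702, 0.0, -0.0]
force: [-0.2, -0.8, -0.3]
finger_gap: 1.002
gripper_force: 0.0
```

```bash
python3 -c "
from h import *
go([.535,-.090,.22],-.8)"
```

```text
t 8.4 tcp [ 0.5352 -0.0891  0.0193] F [-0.2 -0.8 -0.3] grip 0.0 1.0023051083185632
shift [-9.000e-04 -2.000e-04 -2.007e-01] turn [-0.   -0.    0.04] q [-0.37  0.75  1.78  0.    0.6  -0.36]
```

>>> step_arm:
  commands: [0,0,-0.02,0,0,0,0,0,-0.06,0,0,0,0,0,-0.1,0,0,0,0,0,-0.14,0,0,0,0,0,-0.18,0,0,0,0.02,-0.01,-0.19,0,0,0,0.05,-0.02,-0.19,0,0,0,0.08,-0.035,-0.19,0,0,0,0.1,-0.045,-0.19,0,0,0,0.1,-0.045,-0.19,0,0,0]

```text
t: 9.4
tcp_pos: [0.4879, 0.0147, 0.2084]
tool_rot: [0.711, 0.704, -0.001, -0.002]
force: [0.5, -0.0, -0.6]
finger_gap: 1.001
gripper_force: 0.0
```

```bash
python3 -c "
from h import *
s=wsnap('w4.png')
go([.491,.09,.21],-.8)"
```

```text
t 9.45 tcp [0.4897 0.0132 0.2087] F [-0.2  0.5 -1. ] grip 0.0 0.9995985027807623
shift [ 0.0768  0.0005 -0.0013] turn [-0.14 -0.02  0.2 ] q [-0.2   0.38  1.79 -0.    0.98 -0.19]
```

>>> step_arm:
  commands: [0.01,0,0,0,0,0,0.03,0,0,0,0,0,0.05,0,0,0,0,0,0.07,0,0,0,0,0,0.08,0,0,0,0,0,0.08,0,0,0,0,0,0.08,0,0,0,0,0,0.08,0,0,0,0,0,0.08,0,0,0,0,0,0.08,0,0,0,0,0]

```text
t: 10.45
tcp_pos: [0.4927, 0.0909, 0.2094]
tool_rot: [0.712, 0.702, 0.0, 0.0]
force: [-0.5, 0.1, 0.5]
finger_gap: 0.999
gripper_force: 0.0
```

```bash
python3 -c "
from h import *
s=wsnap('w5.png');a=cv2.imread('pics/w4.png')
cv2.imwrite('pics/w45.png',cv2.resize(np.hstack([a,s['pixels']]),(800,300)))
go([.491,.1107,.14],-.8)"
```

```text
t 10.5 tcp [0.4926 0.091  0.2093] F [ 0.9  0.6 -0.1] grip 0.0 1.000926492618734
shift [ 0.0196 -0.0019  0.0693] turn [-0.  0. -0.] q [-0.04  0.39  1.76 -0.    0.99 -0.03]
```

View pics/w45.png

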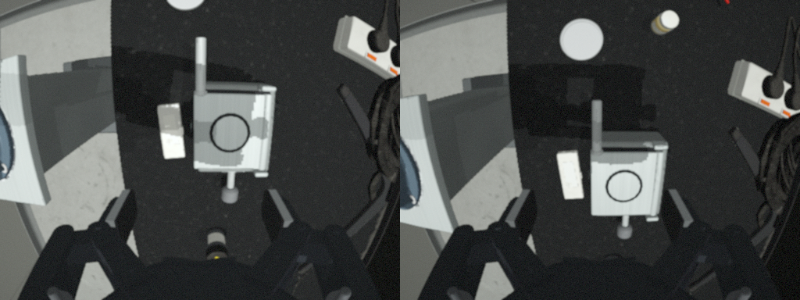

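In w4 the pin runs from tip (201,38) to flap (201,93). In w5 it runs from tip (197,101) to flap (198,150). The knob is home beside the box.

```bash
python3 -c "
from h import *
a=wload('w4.png');b=wload('w5.png')
# pin centre columns by Otsu-ish mask
for n,s,r0,r1,c0,c1 in(('w4',a,50,110,235,285),('w5',b,130,185,235,270)):
    g=cv2.cvtColor(s['pixels'],6)[r0:r1,c0:c1];t,m=cv2.threshold(g,0,255,cv2.THRESH_OTSU)
    for r in range(0,r1-r0,9):
        x=np.flatnonzero(m[r]);print(n,r+r0,x.min()+c0 if len(x) else 0,x.max()+c0 if len(x) else 0)
A=wray(a,201*1.28,38*1.28);B=wray(b,197*1.28,101*1.28);X,e=meet(A,B);print('tip',X,e)
for o,d in(A,B):print(o+d*(.071-o[2])/d[2])
for s,u,v in((a,230,195),(b,225,231)):
    o,d=wray(s,u*1.28,v*1.28);print('knob',o+d*(.038-o[2])/d[2])
"
```

```text
w4 50 251 263
w4 59 250 263
w4 68 250 263
w4 77 250 263
w4 86 251 262
w4 95 251 262
w4 104 251 262
w5 130 246 258
w5 139 246 258
w5 148 246 258
w5 157 246 257
w5 166 246 257
w5 175 246 258
w5 184 246 269
tip [0.49178278 0.13444005 0.07309944] 0.000156897484377822
[0.49171366 0.1347224  0.071     ]
[0.49183796 0.13413743 0.071     ]
knob [ 0.53572986 -0.09296936  0.038     ]
knob [ 0.5362537  -0.09252302  0.038     ]
```

>>> step_arm:
  commands: [0.01,-0.001,0.01,0,0,0,0.0195,-0.0014,0.03,0,0,0,0.0195,-0.0014,0.055,0,0,0,0.0195,-0.0014,0.08,0,0,0,0.0195,-0.0014,0.105,0,0,0,0.0195,-0.0014,0.125,0,0,0,0.0195,-0.0014,0.14,0,0,0,0.0195,-0.0014,0.15,0,0,0,0.0195,-0.0014,0.158,0,0,0,0.0195,-0.0014,0.158,0,0,0]

```text
t: 11.5
tcp_pos: [0.4909, 0.1112, 0.0504]
tool_rot: [0.712, 0.702, -0.001, -0.001]
force: [-0.1, -0.5, 0.6]
finger_gap: 0.999
gripper_force: 0.0
```

>>> step_arm:
  commands: [0,0,0,0,0,0,0,0,0,0,0,0,0,0,0,0,0,0,0,0,0,0,0,0,0,0,0,0,0,0,0,0,0,0,0,0,0,0,0,0,0,0,0,0,0,0,0,0,0,0,0,0,0,0,0,0,0,0,0,0]
  jaw: 0
  grip_force: 25

```text
t: 12.5
tcp_pos: [0.49, 0.1111, 0.0516]
tool_rot: [0.712, 0.702, -0.001, -0.001]
force: [-3.8, -0.4, 5.5]
finger_gap: 0.126
gripper_force: 24.4
```

```bash
python3 -c "
from h import *
s=wsnap('w6.png')
go([.491,.1107,.052],-.8)
for n in(1,11):print([(round(.083*(1-np.cos(a)),4),round(-.083*np.sin(a),4)) for a in np.radians([5,10,16,22,28,34,40,45,50,54])])
"
```

```text
t 12.55 tcp [0.49   0.1111 0.0516] F [-3.5  0.2  6.5] grip 24.39410537481308 0.1296845830508825
shift [-0.0004  0.001  -0.0004] turn [-0.16  0.    0.04] q [ 0.    0.67  1.87 -0.    0.6   0.01]
[(np.float64(0.0003), np.float64(-0.0072)), (np.float64(0.0013), np.float64(-0.0144)), (np.float64(0.0032), np.float64(-0.0229)), (np.float64(0.006), np.float64(-0.0311)), (np.float64(0.0097), np.float64(-0.039)), (np.float64(0.0142), np.float64(-0.0464)), (np.float64(0.0194), np.float64(-0.0534)), (np.float64(0.0243), np.float64(-0.0587)), (np.float64(0.0296), np.float64(-0.0636)), (np.float64(0.0342), np.float64(-0.0671))]
[(np.float64(0.0003), np.float64(-0.0072)), (np.float64(0.0013), np.float64(-0.0144)), (np.float64(0.0032), np.float64(-0.0229)), (np.float64(0.006), np.float64(-0.0311)), (np.float64(0.0097), np.float64(-0.039)), (np.float64(0.0142), np.float64(-0.0464)), (np.float64(0.0194), np.float64(-0.0534)), (np.float64(0.0243), np.float64(-0.0587)), (np.float64(0.0296), np.float64(-0.0636)), (np.float64(0.0342), np.float64(-0.0671))]
```

View pics/w6.png

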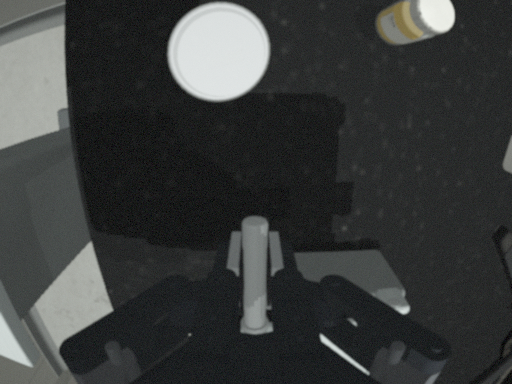

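The pin, (256,235) to (256,330), is gripped between the pads with an 11 mm gap. Now swinging it along the arc to 54°.

>>> step_arm:
  commands: [0,-0.0005,-0.0072,0,0,0,0,0.0003,-0.0144,0,0,0,0,0.0022,-0.0229,0,0,0,0,0.005,-0.0311,0,0,0,0,0.0087,-0.039,0,0,0,0,0.0132,-0.0464,0,0,0,0,0.0184,-0.0534,0,0,0,0,0.0233,-0.0587,0,0,0,0,0.0286,-0.0636,0,0,0,0,0.0332,-0.0671,0,0,0]

```text
t: 13.55
tcp_pos: [0.5187, 0.1108, 0.1191]
tool_rot: [0.712, 0.703, -0.005, -0.005]
force: [-13.9, 0.1, 9.9]
finger_gap: 0.13
gripper_force: 24.6
```

```bash
python3 -c "
from h import *
go([.573,.1112,.1346],-.8)
b=.083*(1-np.cos(np.radians(54)));c=.083*np.sin(np.radians(54))
print([(float(round(.083*(1-np.cos(a))-b,4)),float(round(-.083*np.sin(a)+c,4))) for a in np.radians([57,61,65,70,75,80,84,87,89,90])])
"
```

```text
t 13.55 tcp [0.5187 0.1108 0.1191] F [-13.9   0.1   9.9] grip 24.631362855434418 0.13045374869296916
shift [ 0.0011  0.054  -0.0162] turn [-0.76  0.02  0.08] q [-0.    0.57  1.76 -0.    0.82  0.01]
[(0.0036, -0.0025), (0.0085, -0.0054), (0.0137, -0.0081), (0.0204, -0.0108), (0.0273, -0.013), (0.0344, -0.0146), (0.0401, -0.0154), (0.0444, -0.0157), (0.0473, -0.0158), (0.0488, -0.0159)]
```

>>> step_arm:
  commands: [0,0,0,0,0,0,0,0,0,0,0,0,0,0,0,0,0,0,0,0,0,0,0,0,0,0,0,0,0,0,0,0,0,0,0,0,0,0,0,0,0,0,0,0,0,0,0,0,0,0,0,0,0,0,0,0,0,0,0,0]

```text
t: 14.55
tcp_pos: [0.519, 0.1107, 0.1194]
tool_rot: [0.712, 0.703, -0.004, -0.004]
force: [-12.9, -0.8, 10.9]
finger_gap: 0.131
gripper_force: 24.8
```

```bash
python3 -c "
from h import *
go([.573,.1112,.1346],-.8);s=manip.sense();print(s['tcp_pos']-Ro.from_quat(s['tool_rot']).apply([0,0,.0187]),s['ft_torque'])"
```

```text
t 14.55 tcp [0.519  0.1107 0.1194] F [-12.9  -0.8  10.9] grip 24.76939469575882 0.13104067852213416
shift [ 0.0012  0.0538 -0.0158] turn [-0.67  0.03  0.08] q [-0.    0.57  1.76 -0.    0.82  0.01]
[0.51922906 0.11072217 0.13811162] [-0.1285428   2.23665686  0.01366866]
```

```bash
python3 -c "
from h import *
w=wsnap('w7.png');s=snap('scene','s7.png');t=snap('top','t7.png')
a=cv2.resize(s['pixels'][150:260,180:310],(520,440),interpolation=2);b=cv2.resize(w['pixels'][190:384,140:380],(280,226),interpolation=2)
c=cv2.resize(t['pixels'][160:230,190:300],(280,178),interpolation=2);print(w['pos'],w['rot'])
cv2.imwrite('pics/v7.png',np.hstack([a,np.vstack([b,c,np.zeros((36,280,3),np.uint8)])]))"
```

```text
[0.51901052 0.1107167  0.11941289] [ 0.71151526  0.70264634 -0.00426052 -0.004002  ]
```

View pics/v7.png

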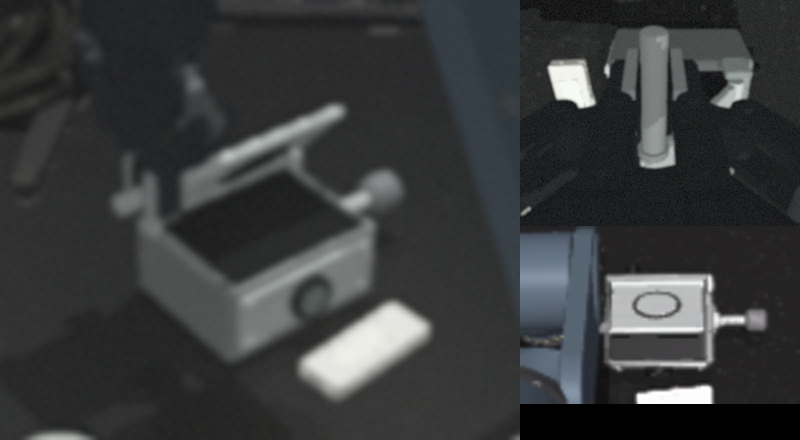

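The flap is part-way up. In the v7 composite the pin tip is at scene crop (128,200), and the flap's front edge is at (655,333) in the top crop. The knob is home and the mailer has not moved.

```bash
python3 -c "
from h import *
s=manip.snapshot('scene');t=manip.snapshot('top');H=np.array([.5735,.071])
o,d=ray(s,180+128/4-.4,150+200/4-.4)
for y in(.134,):
    X=o+d*(y-o[1])/d[1];print('tip',X,np.degrees(np.arctan2(X[2]-H[1],H[0]-X[0])),np.hypot(X[2]-H[1],H[0]-X[0]))
o,d=ray(t,244.5,160+107*70/178)
for a in range(36,62,3):
    for r,h in((.091,0.003),(.091,-.003)):
        th=np.radians(a);z=H[1]+r*np.sin(th)+h*np.cos(th)
        X=o+d*(z-o[2])/d[2];print(a,h,'x err',round(X[0]-(H[0]-r*np.cos(th)+h*np.sin(th)),4),end='; ')
"
```

```text
tip [0.50977908 0.134      0.14451247] 49.081117823386194 0.09728535075934569
36 0.003 x err 0.0096; 36 -0.003 x err 0.0137; 39 0.003 x err 0.0062; 39 -0.003 x err 0.0105; 42 0.003 x err 0.0026; 42 -0.003 x err 0.0071; 45 0.003 x err -0.0012; 45 -0.003 x err 0.0035; 48 0.003 x err -0.0051; 48 -0.003 x err -0.0002; 51 0.003 x err -0.0092; 51 -0.003 x err -0.0041; 54 0.003 x err -0.0134; 54 -0.003 x err -0.0081; 57 0.003 x err -0.0177; 57 -0.003 x err -0.0123; 60 0.003 x err -0.0221; 60 -0.003 x err -0.0166;
```

>>> step_arm:
  commands: [0,-0.0036,-0.0033,0,0,0,0,0.0009,-0.0068,0,0,0,0,0.0057,-0.0101,0,0,0,0,0.012,-0.0137,0,0,0,0,0.0186,-0.0167,0,0,0,0,0.0254,-0.0191,0,0,0,0,0.0324,-0.0209,0,0,0,0,0.0381,-0.0219,0,0,0,0,0.0425,-0.0224,0,0,0,0,0.0454,-0.0226,0,0,0]

```text
t: 15.8
tcp_pos: [0.5711, 0.1099, 0.1416]
tool_rot: [0.712, 0.702, 0.001, 0.001]
force: [-2.5, -1.5, -0.2]
finger_gap: 0.126
gripper_force: 25.1
```

>>> step_arm:
  commands: [0,0,0,0,0,0,0,0,0,0,0,0,0,0,0,0,0,0,0,0,0,0,0,0,0,0,0,0,0,0,0,0,0,0,0,0,0,0,0,0,0,0,0,0,0,0,0,0,0,0,0,0,0,0,0,0,0,0,0,0]

```text
t: 16.8
tcp_pos: [0.5706, 0.1099, 0.1414]
tool_rot: [0.712, 0.702, 0.001, 0.001]
force: [-0.1, -0.8, 5.3]
finger_gap: 0.129
gripper_force: 25.4
```

```bash
python3 -c "
from h import *
go([.573,.1112,.1346],-.8);s=manip.sense();print(s['tcp_pos']-Ro.from_quat(s['tool_rot']).apply([0,0,.0187]),s['ft_torque'])"
```

```text
t 16.8 tcp [0.5706 0.1099 0.1414] F [-0.1 -0.8  5.3] grip 25.41998416185379 0.12862525009212106
shift [0.0013 0.0024 0.0068] turn [0.1  0.   0.05] q [-0.    0.59  1.63 -0.    0.93  0.01]
[0.57058396 0.10995051 0.16011392] [-0.12695991  0.26937752 -0.00390032]
```

>>> step_arm:
  commands: [0,0.001,0,0,0,0,0,0.002,0,0,0,0,0,0.003,0,0,0,0,0,0.003,0,0,0,0,0,0.003,0,0,0,0,0,0.003,0,0,0,0,0,0.003,0,0,0,0,0,0.003,0,0,0,0,0,0.003,0,0,0,0,0,0.003,0,0,0]

```text
validation failed for argument at $.co...
```

```bash
python3 -c "
from h import *
go([.5735,.1112,.1346],-.8)
w=wsnap('w8.png');s=snap('scene','s8.png');t=snap('top','t8.png')
a=cv2.resize(s['pixels'][140:240,195:295],(400,400),interpolation=2);b=cv2.resize(w['pixels'][190:384,140:380],(400,200),interpolation=2)
c=cv2.resize(t['pixels'][170:225,210:300],(400,244),interpolation=2)
cv2.imwrite('pics/v8.png',np.hstack([a,np.vstack([b[:156],c])]))"
```

```text
t 16.8 tcp [0.5706 0.1099 0.1414] F [-0.1 -0.8  5.3] grip 25.41998416185379 0.12862525009212106
shift [0.0013 0.0029 0.0068] turn [0.1  0.   0.05] q [-0.    0.59  1.63 -0.    0.93  0.01]
```

View pics/v8.png

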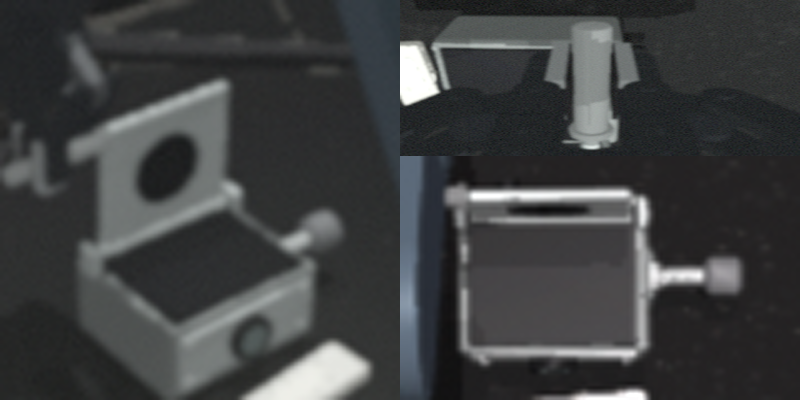

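The pin is gripped and the flap is nearly upright, with its top edge at about (550,195) in the top-view crop. The knob is home. The last move was refused as malformed, so the arm hasn't moved. I'll check the angle and resend.

>>> step_arm:
  commands: [0,0.001,0,0,0,0,0,0.002,0,0,0,0,0,0.003,0,0,0,0,0,0.003,0,0,0,0,0,0.003,0,0,0,0,0,0.003,0,0,0,0,0,0.003,0,0,0,0,0,0.003,0,0,0,0,0,0.003,0,0,0,0,0,0.003,0,0,0]

```text
validation failed for argument at $.co...
```

```bash
python3 -c "
from h import *
go([.5735,.1112,.1346],-.8);print(manip.sense()['qd'].round(4))
s=manip.snapshot('top');g=cv2.cvtColor(s['pixels'],6)
print(g[172:192,243],g[172:192,236])
for r in range(176,186):print(r,plane(s,243,r,.162)[0].round(4),end=' ')
"
```

```text
t 16.95 tcp [0.5706 0.11   0.1414] F [-0.9 -0.4  5.7] grip 25.420237183570862 0.12842818589584984
shift [0.0013 0.0029 0.0068] turn [0.1  0.   0.04] q [-0.    0.59  1.63 -0.    0.93  0.01]
[ 0.0007  0.0012 -0.0006  0.0003 -0.0001  0.0026]
[ 35  34  35  35  42 116 235 213 102  32  17  69 158  85  60  59  59  59
  60  60] [ 37  38  35  28  32 107 233 182 103  48  29  88 163  90  60  59  59  59
  59  59]
176 0.5751 177 0.5725 178 0.5699 179 0.5672 180 0.5646 181 0.562 182 0.5594 183 0.5568 184 0.5542 185 0.5516
```

>>> step_arm:
  commands: [0,0.001,0,0,0,0,0,0.002,0,0,0,0,0,0.003,0,0,0,0,0,0.003,0,0,0,0,0,0.003,0,0,0,0,0,0.003,0,0,0,0,0,0.003,0,0,0,0,0,0.003,0,0,0,0,0,0.003,0,0,0,0,0,0.003,0,0,0,0]

```text
t: 18.0
tcp_pos: [0.5728, 0.1099, 0.1414]
tool_rot: [0.712, 0.702, -0.0, -0.0]
force: [-2.5, -0.8, 6.1]
finger_gap: 0.127
gripper_force: 25.6
```

```bash
python3 -c "
from h import *
go([.5735,.1112,.1346],-.8);print(manip.sense()['qd'].round(4))
s=manip.snapshot('top');g=cv2.cvtColor(s['pixels'],6)
print(g[172:192,243])"
```

```text
t 18.0 tcp [0.5728 0.1099 0.1414] F [-2.5 -0.8  6.1] grip 25.553861260414124 0.1267669805769918
shift [0.0013 0.0007 0.0068] turn [-0.01  0.01  0.05] q [-0.    0.59  1.62 -0.    0.93  0.01]
[ 0.0008  0.0002  0.0005 -0.0012  0.0012  0.0012]
[ 35  36  35  40 109 233 222 118  43  17  23  76 158  85  60  59  59  59
  60  60]
```

```bash
python3 -c "
from station import manip
print(manip.sign_off())"
```

```text
the job is handed in; nothing more can be done
None
```

The knob was pulled fully out and pushed home again. The flap is held still at about 89°, within the 5° tolerance, with the pin gripped at about 25 N. I handed the job in at 18 s; the hand-in gave no pass or fail result.

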